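# Twist the storage canister shut over the smaller one

## Task

Close the big steel canister around the small canister that stands in its lower half: lower the tall shell over it and turn it clockwise (seen from above) until it has dropped fully home, its rim flush on the lower half all round and standing straight, then let go. Where its lugs drop in is not marked, so turn gently and feel for it, stop at the stop, and do not wrench the grey ring round. Leave the short cover, the tin, the spice jar and the pepper drum where they are.

Things in the scene. Friction and masses are not known exactly. Their poses are not given: they have to be found in the camera images.
- base_rim (a point): Centre of the rim of the lower half: a plain steel cup, 104 mm across, fixed to the worktop by a suction foot 116 mm across. The point is on its axis, z up, 45 mm above the worktop, in the plane on which the shell's rim must finally rest; its yaw says nothing. A grey ring (92 mm across, top 46 mm above this plane) and in it a tube (74 mm across, wall 4 mm, top 54 mm above) rise from it.
- ring_top (a point): Axis of the grey ring at its top, 46 mm above base_rim; its yaw says nothing. Round the ring are three equal entry gaps, 38 degrees wide, 120 degrees apart, open upwards; THEIR ANGLE IS NOT MEASURED. A lug over a gap falls 16 mm onto a ledge; turned 26 to 42 degrees clockwise from there it passes under an overhang and falls 6 mm more, home; a solid stop follows within 15 degrees.
- ring (a joint): How far (rad) the grey ring has been wrenched round in the cup: 0 at the start, positive anticlockwise. It is clamped and slips only above about 1.5 N m, while turning the shell takes well under 0.5 N m. If a lug catches the shell hangs askew; a light press on top of the fin (under 10 N) settles it.
- inner_mid (a point): Centre (half-way up, z along its axis) of the small closed aluminium canister, 56 mm across and 101 mm tall with its knob, standing loose in the tube of the lower half (hole 66 mm across) on a floor 12 mm above the worktop; its top is 68 mm above the lower half's rim plane.
- shell_fin (a point): The tall shell: an upside-down steel cup, 104 mm across, body 76 mm tall, standing open end down; on its flat top a solid upright fin, 76 mm long (x axis), 14 mm thick (y) and 36 mm tall, to lift and turn it by. The point is in the fin, 22 mm above the flat top and 98 mm above the rim; z up. About 0.36 kg; it drops by its own weight if the fingers do not clamp the fin.
- shell_mouth (a point): Centre of the tall shell's open end, in the plane of its rim. Mouth 97 mm across, 5 mm wider than the grey ring; 72 mm deep. Inside, three lugs 120 degrees apart, 17 mm wide, 8 mm thick, 24 mm above the rim, reach in to 40 mm from the axis; one lies towards +x. The rim is 22 mm above base_rim while the lugs ride on the ring's top, 6 mm on the ledge, 0 when home.
- short_cover_fin (a point): A shorter, narrower cover that belongs to another canister: 86 mm across, 45 mm tall plus the same fin; the point is in the fin, 67 mm above its rim. It does not fit. Leave alone.
- tin: Bystander: food tin, 75 mm across, 58 mm tall; origin at its underside.
- spice: Bystander: spice jar with a green lid, 46 mm across, 98 mm tall; origin at its underside.
- drum: Bystander: striped pepper drum, 46 mm across, 98 mm tall; origin at its underside.
Things that resemble listed ones, but are neither listed nor needed, are in the scene too. There is more than one size of the part that bears inner_mid; the job needs the smaller. What is shaped like the part that bears shell_fin but yellow is not meant.

How it is judged:
By the outcome, as a careful person would: the job done as asked, in the order asked, and still so for the second after the job is handed in, with the robot touching nothing.
It also fails if it takes over 72 s, if anything falls off the work surface, if the arm or the gripper's body presses on something with over 40 N, if the wrist force passes 120 N, or if a joint passes its speed limit or range.

## Robot

A 6-joint arm with a two-finger parallel gripper is mounted at the origin on a cart in front of the work surface, level with it; the furniture and walls round the work are solid. World frame = base frame: x ahead of the robot, y to its left, z up, the work surface at z = 0. Lengths are in mm, angles in rad, forces in N, time in s.
With the tool pointing down it reaches from about 275 to 750 mm from the base axis. Payload 10.2 kg.
Tool frame: the origin (TCP) lies midway between the tips of the shut fingers; the grasp point (between the pads) lies 19 mm behind it (arm.pinch_z is the z of the grasp point in the tool frame, in mm); z points along the fingers, y is the line along which they close (so a half turn about z gives the same grasp; the last joint's range is limited). The gripper opens to 85 mm and grips with 20 to 120 N. Pads are 22 mm wide; open, the fingers measure 114 mm over their backs; the gripper's body (76 mm by 85 mm) begins 54 mm behind the grasp point. The pads swing forward as they close: fully open they stand 13 mm farther back than shut.
Start: joints at [-1.56, 0.313, 1.498, -0, 1.331, -0.223], TCP at [121.616, -510.726, 231.294] pointing down, gripper open.
Joint ranges: [-2.94, 2.94], [-0.97, 2.17], [0.19, 2.56], [-1.23, 4.37], [0.02, 3.11], [-2.88, 2.88]. Speed limits (rad/s): [2.39, 2.39, 3.01, 3.14, 3.14, 3.14].

## Interface

Orientations are given as [roll, pitch, yaw] about the fixed x, y, z axes, in that order (R = Rz(yaw) Ry(pitch) Rx(roll)).
In Python, from rig import arm gives the robot as it stands. The module is installed in compiled form; this text tells all that it offers.
- The arm moves only by the shell command python3 -m jog 'ROWS' [FORCE]. ROWS is JSON, a list of rows, each a list of 7 numbers: the shift along the tool's x, y, z in mm, then the turn, a rotation vector about the tool's x, y, z in degrees, then the closure, from -1 (fully open) to 1 (shut). A call has 1 to 12 rows; each row shifts and turns the commanded pose from where the row before left it, along the tool's axes as they then stand; what a row does not reach is not made up. A row lasts 1/12 s, in which the tool goes at most 41.7 mm and 7.16 degrees, less where a joint would pass 70% of its speed; a pose out of reach is approached as far as the arm can. A call is refused whole if a number of a shift passes 41.7 or a number of a turn 7.16, either way. A call with a gripper value outside its range is refused whole. The fingers move at their own pace and stop on an object; FORCE is the grip in N (left out, the last holds). Time passes only in rows, so rows that do not move let the fingers close. It gives the time, the measured TCP pose, the force, the opening and the grip force at its end, in the units of the state.
- arm.observe(): the state, without advancing time (a new reading comes with each control period).
- arm.capture(name): name is "scene" or "top" or "wrist"; returns the picture (480x640x3 uint8, blue, green, red); there is no depth.
- arm.get_calibration(name): a dict with "fx", "fy", "cx", "cy" (pixels), "position" and "rotation" of the camera in the world. Camera axes: x right, y down, z forward; pixel columns grow to the right and rows downward; lengths in mm; the calibration is good to about 2 mm. A picture is of the moment at which its call begins: read the wrist's pose just before it. get_calibration takes no time and is no camera call; for the wrist camera it gives the pose at the moment of the call.
- arm.hand_in(): hands the job in; it is judged then, once.
The state is a dict: "clock": time; "joints": joint angles; "dq": joint speeds; "tau": joint torques, N m; "position": TCP position; "tool_rot": TCP orientation; "force": force on the tool from outside, world axes, zero at the start; "ft_torque": the same for the moment, N m; "grip_width": finger opening in mm; "finger_force": force on a finger pad.
Only numpy, scipy, OpenCV 4.12 (cv2) and the standard library are available. Lean on these libraries where they do the work, as an engineer would, in place of code of your own. Each camera call takes 0.05 s, during which the arm holds its last target. There are 200 camera calls.

## Working session

There is one attempt and no reset: what is moved stays moved. The work goes in short steps, Python scripts to look and compute and a shell command to move; the robot and the scene stay as the last step left them, time stands still between calls to the robot, and variables do not carry over. Pictures are saved under pics/ and viewed, at most 10 in all, crops included, and the job is handed in when it is done.

```bash
mkdir -p pics
python3 - <<'E'
from rig import arm
import cv2
for n in("scene","top"):
    cv2.imwrite(f"pics/{n}0.png",arm.capture(n))
    c=arm.get_calibration(n);print(n,c)
s=arm.observe();print({k:s[k] for k in("clock","position","tool_rot","force","ft_torque","grip_width")},arm.pinch_z)
E
```

```text
scene {'fx': 550.0484262766612, 'fy': 550.0484262766612, 'cx': 313.67875423810256, 'cy': 223.57695217154708, 'position': array([-452.12640245,  492.13428409,  793.88649729]), 'rotation': array([-2.13498317,  0.02493145, -2.10322595])}
top {'fx': 497.0655166312898, 'fy': 497.0655166312898, 'cx': 333.220113550977, 'cy': 242.33898974118793, 'position': array([ 471.19908822, -104.30267121, 1160.76334992]), 'rotation': array([-3.07595386,  0.01458874, -1.54388159])}
{'clock': 0.1, 'position': array([ 121.62063956, -510.49305991,  230.78799851]), 'tool_rot': array([-3.14045776e+00, -2.78019811e-04,  2.33791313e-01]), 'force': array([-0.13853222, -0.19094432, -0.09909766]), 'ft_torque': array([ 0.00468771, -0.01843986, -0.00857852]), 'grip_width': 85.76706516902702} -18.700000000000003
```

View pics/scene0.png

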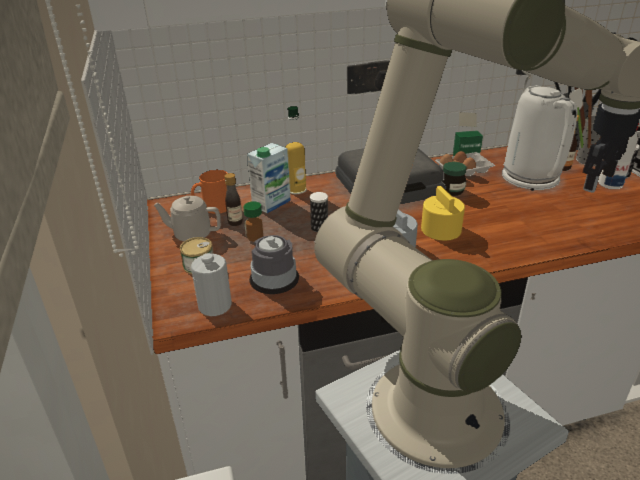

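View pics/top0.png

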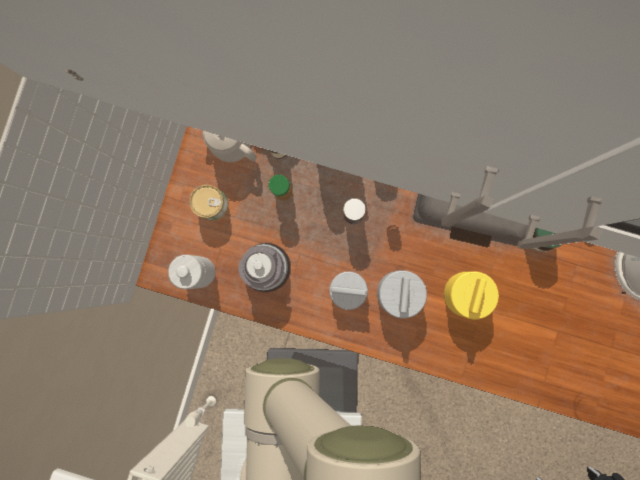

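The scene shows the lower half holding the small canister at (264,267) in the top picture. The tall shell is at (403,294), the short cover at (349,290), the yellow decoy at (472,296) and the larger canister at (190,271). I'll zoom in to measure.

```bash
python3 - <<'E'
import cv2,numpy as np
im=cv2.imread("pics/top0.png")
a=cv2.resize(im[235:325,225:325],None,fx=4,fy=4,interpolation=cv2.INTER_CUBIC)
b=cv2.resize(im[235:325,345:445],None,fx=4,fy=4,interpolation=cv2.INTER_CUBIC)
cv2.imwrite("pics/z.png",np.hstack([a,b]))
E
cat > h.py <<'E'
import numpy as np,cv2
from scipy.spatial.transform import Rotation as R
from rig import arm
def rot(c):
    return R.from_euler('xyz',c['rotation']).as_matrix()
def back(c,u,v,z):
    d=rot(c)@np.array([(u-c['cx'])/c['fx'],(v-c['cy'])/c['fy'],1.]);p=np.array(c['position'])
    return p+d*(z-p[2])/d[2]
def proj(c,P):
    q=rot(c).T@(np.array(P,float)-c['position']);return np.array([c['fx']*q[0]/q[2]+c['cx'],c['fy']*q[1]/q[2]+c['cy']])
def st():
    s=arm.observe();print({k:np.round(s[k],3).tolist() for k in("clock","joints","position","tool_rot","force","ft_torque","grip_width","finger_force")})
E
python3 - <<'E'
from h import *
c=arm.get_calibration("top");s=arm.get_calibration("scene")
for n,u,v,z in(("shell",404,295,112),("base",264,267,45),("short",349,290,81),("yellow",473,297,112),("spice",279,185,98),("drum",354,210,98),("tin",208,203,58),("bigcan",182,270,120)):
    p=back(c,u,v,z);print(n,p.round(),proj(s,p).round())
E
```

```text
shell [ 433. -238.  112.] [396. 209.]
base [485.  68.  45.] [274. 262.]
short [ 439. -124.   81.] [354. 233.]
yellow [ 433. -382.  112.] [442. 193.]
spice [662.  34.  98.] [253. 205.]
drum [ 611. -130.   98.] [319. 196.]
tin [624. 197.  58.] [199. 245.]
bigcan [473. 229. 120.] [206. 260.]
```

View pics/z.png

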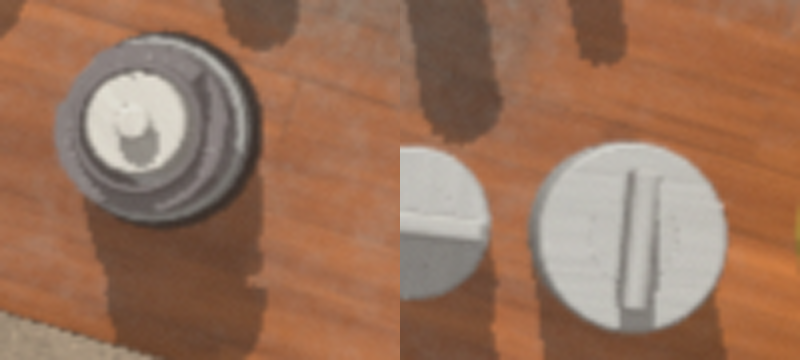

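```bash
python3 -m jog '[[15,-8,-4,0,0,0,-1],[30,-16,-4,0,0,0,-1],[30,-16,-4,0,0,0,-1],[30,-16,-4,0,0,0,-1],[30,-16,-4,0,0,0,-1],[30,-16,-4,0,0,0,-1],[30,-16,-4,0,0,0,-1],[30,-16,-4,0,0,0,-1],[30,-16,-4,0,0,0,-1],[30,-16,-4,0,0,0,-1],[30,-16,-4,0,0,0,-1],[15,-8,-4,0,0,0,-1]]'
python3 -m jog '[[0,0,0,0,0,-4,-1],[0,0,0,0,0,-7,-1],[0,0,0,0,0,-7,-1],[0,0,0,0,0,-7,-1],[0,0,0,0,0,-7,-1],[0,0,0,0,0,-7,-1],[0,0,0,0,0,-7,-1],[0,0,0,0,0,-7,-1],[0,0,0,0,0,-7,-1],[0,0,0,0,0,-7,-1],[0,0,0,0,0,-7,-1],[0,0,0,0,0,-7,-1]]'
python3 -m jog '[[0,0,0,0,0,-7,-1],[0,0,0,0,0,-7,-1],[0,0,0,0,0,-7,-1],[0,0,0,0,0,-7,-1],[0,0,0,0,0,-7,-1],[0,0,0,0,0,-7,-1],[0,0,0,0,0,-7,-1],[0,0,0,0,0,-7,-1],[0,0,0,0,0,-7,-1],[0,0,0,0,0,-7,-1],[0,0,0,0,0,-4,-1],[0,0,0,0,0,0,-1]]'
python3 - <<'E'
from h import *
st()
c=arm.get_calibration("wrist");print(c)
cv2.imwrite("pics/w1.png",arm.capture("wrist"))
st()
E
```

```text
clock: 1.1
position: [403.7, -260.6, 279.3]
tool_rot: [-3.141, -0.0, 0.236]
force: [-0.1, -0.7, -0.2]
grip_width: 85.4
finger_force: 0.0
clock: 2.1
position: [401.8, -263.0, 279.0]
tool_rot: [-3.141, -0.001, 1.654]
force: [1.0, -0.2, 0.0]
grip_width: 85.4
finger_force: 0.0
clock: 3.1
position: [401.8, -263.0, 279.0]
tool_rot: [3.141, -0.001, 2.941]
force: [-1.3, 0.8, -0.4]
grip_width: 85.3
finger_force: 0.0
{'clock': 3.1, 'joints': [-0.824, 0.181, 1.542, 0.0, 1.42, -2.195], 'position': [401.772, -262.959, 279.021], 'tool_rot': [3.141, -0.001, 2.941], 'force': [-1.298, 0.755, -0.369], 'ft_torque': [-0.015, -0.028, 0.053], 'grip_width': 85.34, 'finger_force': 0.0}
{'fx': 356.5760827966907, 'fy': 356.5760827966907, 'cx': 320.8634781562629, 'cy': 240.54570687031577, 'position': array([ 323.44822905, -246.77093627,  421.27380655]), 'rotation': array([ 2.82580345e+00, -1.33471719e-03,  1.37038983e+00])}
{'clock': 3.15, 'joints': [-0.824, 0.181, 1.542, 0.0, 1.42, -2.191], 'position': [401.796, -262.985, 279.068], 'tool_rot': [3.141, -0.0, 2.937], 'force': [1.045, -0.049, -0.175], 'ft_torque': [0.026, 0.032, -0.02], 'grip_width': 85.811, 'finger_force': 0.0}
```

View pics/w1.png

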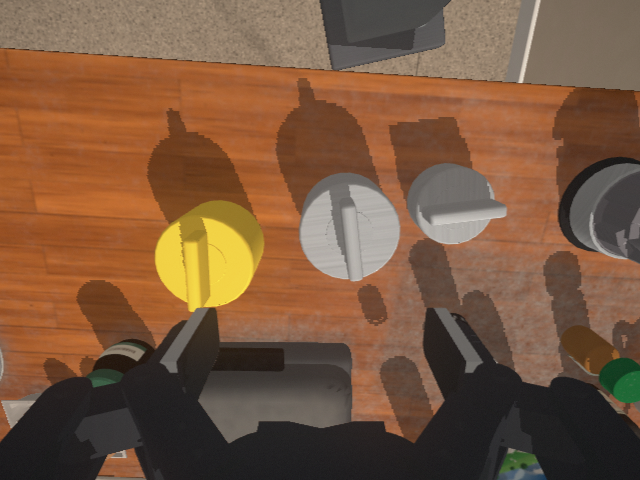

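Run:
```python
from h import *
im=cv2.imread("pics/w1.png");
cv2.imwrite("pics/z2.png",cv2.resize(im[165:290,290:410],None,fx=4.8,fy=4.8,interpolation=cv2.INTER_CUBIC))
w=arm.get_calibration("wrist");t=arm.get_calibration("top")
a=back(w,348,199,112);b=back(w,354.5,280,112);print(a,b,(a+b)/2,np.degrees(np.arctan2(*(a-b)[1::-1])))
print("disc",back(w,350,227,76))
a=back(t,225+645/4-100,235+170/4,112)
u=lambda x,y:(345+(x-400)/4,235+y/4)
a=back(t,*u(647,170),112);b=back(t,*u(638,308),112);print(a,b,(a+b)/2,np.degrees(np.arctan2(*(a-b)[1::-1])))
print("disc",back(t,*u(632,237),76))
```

```text
[ 389.8019294  -235.43621002  112.        ] [ 467.5435048  -243.38886671  112.        ] [ 428.6727171  -239.41253836  112.        ] 174.15918478574847
disc [ 426.02751237 -237.31782344   76.        ]
[ 469.73285794 -243.54840164  112.        ] [ 397.65143326 -240.09492482  112.        ] [ 433.6921456  -241.82166323  112.        ] -2.7429876122900474
disc [ 433.2442433  -240.84212792   76.        ]
```

View pics/z2.png

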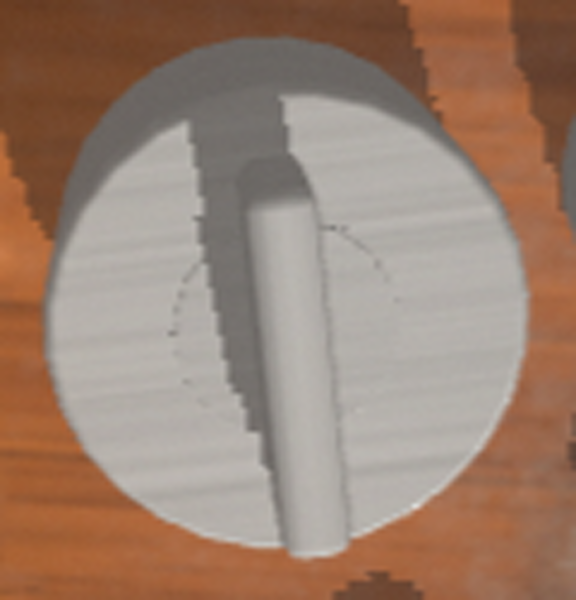

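Run:
```python
from h import *
w=arm.get_calibration("wrist")
a=back(w,349,206.5,112);b=back(w,356.2,279.5,112);print(a,b,(a+b)/2,np.degrees(np.arctan2(*(a-b)[1::-1])),np.linalg.norm(a-b))
print("disc",back(w,350,232,76))
```

```text
[ 396.60142508 -235.77937777  112.        ] [ 467.36219165 -241.72324853  112.        ] [ 431.98180837 -238.75131315  112.        ] 175.19845368666788 71.00996891169075
disc [ 431.19813607 -238.25354225   76.        ]
```

```bash
python3 -m jog '[[0,0,0,0,0,-4,-0.2],[0,0,0,0,0,-3.5,-0.2],[-10,9,10,0,0,0,-0.2],[-10,9,20,0,0,0,-0.2],[-9,8,25,0,0,0,-0.2],[0,0,25,0,0,0,-0.2],[0,0,25,0,0,0,-0.2],[0,0,20,0,0,0,-0.2],[0,0,14,0,0,0,-0.2],[0,0,0,0,0,0,-0.2]]' 40
python3 - <<'E'
from h import *
st()
cv2.imwrite("pics/w2.png",arm.capture("wrist"))
E
```

```text
clock: 3.98
position: [431.6, -238.2, 137.6]
tool_rot: [3.138, -0.004, 3.067]
force: [-0.1, 0.2, -0.4]
grip_width: 51.0
finger_force: 0.0
{'clock': 3.983, 'joints': [-0.743, 0.344, 1.717, 0.0, 1.086, -2.239], 'position': [431.56, -238.2, 137.635], 'tool_rot': [3.138, -0.004, 3.067], 'force': [-0.112, 0.156, -0.428], 'ft_torque': [-0.006, 0.043, -0.021], 'grip_width': 50.99, 'finger_force': 0.0}
```

View pics/w2.png

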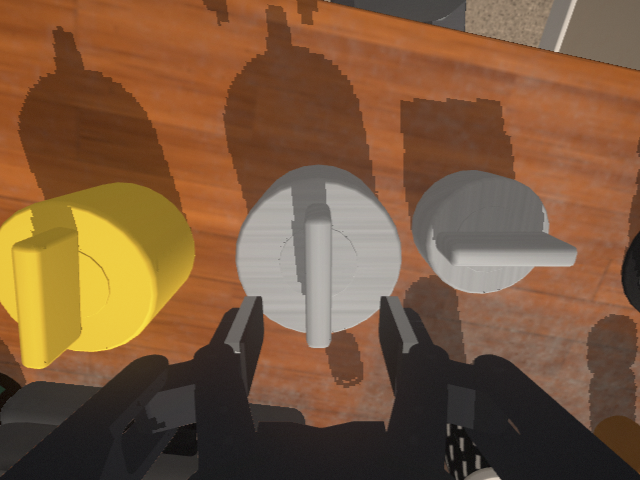

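```bash
python3 -m jog '[[-0.5,-1,20,0,0,0,-0.2],[0,0,20,0,0,0,-0.2],[0,0,15,0,0,0,-0.2],[0,0,0,0,0,0,1],[0,0,0,0,0,0,1],[0,0,0,0,0,0,1],[0,0,0,0,0,0,1],[0,0,0,0,0,0,1],[0,0,0,0,0,0,1],[0,0,0,0,0,0,1]]' 50
python3 - <<'E'
from h import *
st()
E
```

```text
clock: 4.87
position: [433.8, -240.5, 86.7]
tool_rot: [-3.14, 0.002, 3.07]
force: [0.2, 3.6, 7.0]
grip_width: 12.9
finger_force: 53.3
{'clock': 4.867, 'joints': [-0.743, 0.419, 1.764, 0.0, 0.956, -2.242], 'position': [433.772, -240.468, 86.692], 'tool_rot': [-3.14, 0.002, 3.07], 'force': [0.236, 3.647, 7.027], 'ft_torque': [0.358, -0.015, -0.025], 'grip_width': 12.9, 'finger_force': 53.254}
```

```bash
python3 -m jog '[[0,0,-4,0,0,0,1],[0,0,-8,0,0,0,1],[0,0,-14,0,0,0,1],[0,0,-16,0,0,0,1],[0,0,-16,0,0,0,1],[0,0,-16,0,0,0,1],[0,0,-16,0,0,0,1],[0,0,-16,0,0,0,1],[0,0,-16,0,0,0,1],[0,0,-10,0,0,0,1],[0,0,-4,0,0,0,1],[0,0,0,0,0,0,1]]'
python3 - <<'E'
from h import *
st()
cv2.imwrite("pics/t2.png",arm.capture("top"));im=arm.capture("scene");cv2.imwrite("pics/s2.png",im)
t=arm.get_calibration("top");s=arm.get_calibration("scene")
print("zero yaw j1",proj(t,[485,68,45]))
a=cv2.resize(im[210:310,230:330],None,fx=5,fy=5,interpolation=cv2.INTER_CUBIC)
cv2.imwrite("pics/z3.png",a)
E
```

```text
clock: 5.87
position: [433.2, -240.4, 221.9]
tool_rot: [-3.141, 0.001, 3.07]
force: [-0.4, 0.2, -4.5]
grip_width: 13.1
finger_force: 51.7
{'clock': 5.867, 'joints': [-0.744, 0.255, 1.6, -0.0, 1.286, -2.243], 'position': [433.157, -240.357, 221.907], 'tool_rot': [-3.141, 0.001, 3.07], 'force': [-0.355, 0.191, -4.496], 'ft_torque': [-0.036, -0.029, 0.042], 'grip_width': 13.104, 'finger_force': 51.689}
zero yaw j1 [263.98689077 266.7920391 ]
```

View pics/z3.png

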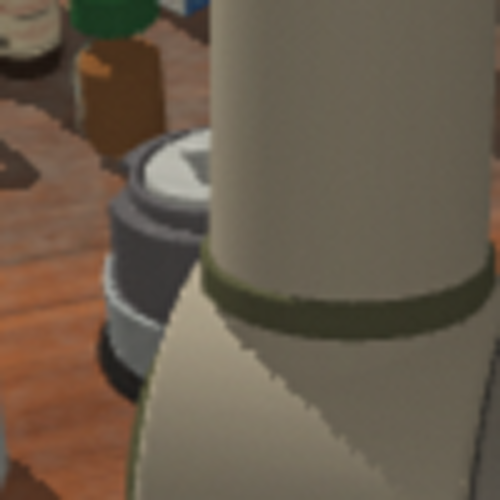

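```bash
cat > fit.py <<'E'
from h import *
from scipy.ndimage import map_coordinates
th=np.linspace(0,2*np.pi,180)
def grad(im):
    g=cv2.GaussianBlur(cv2.cvtColor(im,cv2.COLOR_BGR2GRAY).astype(float),(0,0),1.0)
    return np.hypot(cv2.Sobel(g,6,1,0),cv2.Sobel(g,6,0,1))
def pts(c,x,y,r,z):
    return np.array([proj(c,[x+r*np.cos(a),y+r*np.sin(a),z]) for a in th])
E
python3 - <<'E'
from fit import *
R_=[(58,2),(52,45),(46,91)]
for n in("top","scene"):
    im=cv2.imread(f"pics/{n}0.png");G=grad(im);c=arm.get_calibration(n)
    for rs in [[q] for q in R_]+[R_]:
        best=[]
        for x in np.arange(475,496,1.):
            for y in np.arange(58,79,1.):
                s=0
                for r,z in rs:
                    p=pts(c,x,y,r,z);s+=np.minimum(map_coordinates(G,[p[:,1],p[:,0]],order=1),60).mean()
                best.append((s,x,y))
        best.sort();print(n,rs,best[-3:])
    if n=="top":
        z=cv2.resize(im[235:325,225:325],None,fx=6,fy=6,interpolation=cv2.INTER_CUBIC)
        for r,h in R_:
            p=pts(c,best[-1][1],best[-1][2],r,h);q=((p-[225,235]+.5)*6).astype(int)
            cv2.polylines(z,[q],True,(0,255,0),1)
        cv2.imwrite("pics/z4.png",z)
E
```

```text
top [(58, 2)] [(np.float64(46.3984267233989), np.float64(485.0), np.float64(68.0)), (np.float64(46.829396845430566), np.float64(485.0), np.float64(67.0)), (np.float64(47.08448484324489), np.float64(486.0), np.float64(67.0))]
top [(52, 45)] [(np.float64(49.63134930214128), np.float64(481.0), np.float64(61.0)), (np.float64(49.66111990219433), np.float64(482.0), np.float64(60.0)), (np.float64(50.26447279861188), np.float64(481.0), np.float64(60.0))]
top [(46, 91)] [(np.float64(48.85867053148581), np.float64(480.0), np.float64(59.0)), (np.float64(49.09597455546753), np.float64(479.0), np.float64(58.0)), (np.float64(49.88429147681197), np.float64(480.0), np.float64(58.0))]
top [(58, 2), (52, 45), (46, 91)] [(np.float64(130.0584348773557), np.float64(481.0), np.float64(61.0)), (np.float64(130.1935217078663), np.float64(481.0), np.float64(59.0)), (np.float64(130.77125191952717), np.float64(481.0), np.float64(60.0))]
scene [(58, 2)] [(np.float64(45.109498493719165), np.float64(482.0), np.float64(71.0)), (np.float64(45.12406853579083), np.float64(481.0), np.float64(72.0)), (np.float64(45.18113870699584), np.float64(481.0), np.float64(73.0))]
scene [(52, 45)] [(np.float64(56.98018598262744), np.float64(490.0), np.float64(71.0)), (np.float64(57.002397865417244), np.float64(487.0), np.float64(73.0)), (np.float64(57.14160830015927), np.float64(489.0), np.float64(71.0))]
scene [(46, 91)] [(np.float64(45.57944771907914), np.float64(485.0), np.float64(77.0)), (np.float64(45.83619822362198), np.float64(486.0), np.float64(78.0)), (np.float64(45.84013488136935), np.float64(486.0), np.float64(77.0))]
scene [(58, 2), (52, 45), (46, 91)] [(np.float64(140.97100614409328), np.float64(485.0), np.float64(74.0)), (np.float64(141.70036511611784), np.float64(484.0), np.float64(75.0)), (np.float64(141.97678541055618), np.float64(484.0), np.float64(74.0))]
```

View pics/z4.png

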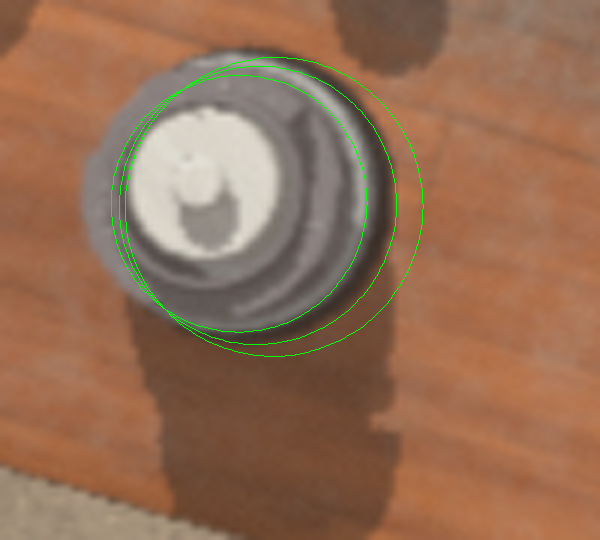

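The fit locked onto wrong edges. Reading the crop by eye, the ring's left edge is at zoom column 82 and the foot's right edge at 393, which puts the base near (486, 71). I'll move nearer and measure it again with the wrist camera.

```bash
python3 -m jog '[[1,8,0,0,0,0,1],[1,16,0,0,0,0,1],[1,16,0,0,0,0,1],[1,16,0,0,0,0,1],[1,16,0,0,0,0,1],[1,16,0,0,0,0,1],[1,16,0,0,0,0,1],[1,16,0,0,0,0,1],[1,16,0,0,0,0,1],[1,8,0,0,0,0,1],[0,0,0,0,0,0,1],[0,0,0,0,0,0,1]]'
python3 - <<'E'
from fit import *
st()
w=arm.get_calibration("wrist");im=arm.capture("wrist");cv2.imwrite("pics/w3.png",im)
import pickle;pickle.dump(w,open("w3.pkl","wb"))
u,v=proj(w,[486,71,70]).astype(int);print(u,v)
z=im.copy()
for r,h in[(58,2),(52,45),(46,91),(37,99)]:
    cv2.polylines(z,[(pts(w,486,71,r,h)*16).astype(int)],True,(0,255,0),1,cv2.LINE_AA,4)
u0=min(max(u-70,0),640-140);v0=min(max(v-100,0),480-200)
k=lambda i:cv2.resize(i[v0:v0+200,u0:u0+140],None,fx=2.85,fy=2.85,interpolation=cv2.INTER_CUBIC)
cv2.imwrite("pics/z5.png",np.hstack([k(im),k(z)]));print(u0,v0)
E
```

```text
clock: 6.97
position: [433.3, -95.8, 221.1]
tool_rot: [-3.141, -0.0, 3.071]
force: [-0.3, 0.6, -4.2]
grip_width: 13.1
finger_force: 51.6
{'clock': 6.967, 'joints': [-0.483, 0.142, 1.741, -0.0, 1.258, -1.983], 'position': [433.304, -95.845, 221.074], 'tool_rot': [-3.141, -0.0, 3.071], 'force': [-0.292, 0.561, -4.188], 'ft_torque': [-0.034, 0.015, 0.011], 'grip_width': 13.064, 'finger_force': 51.59}
511 266
441 166
```

View pics/z5.png

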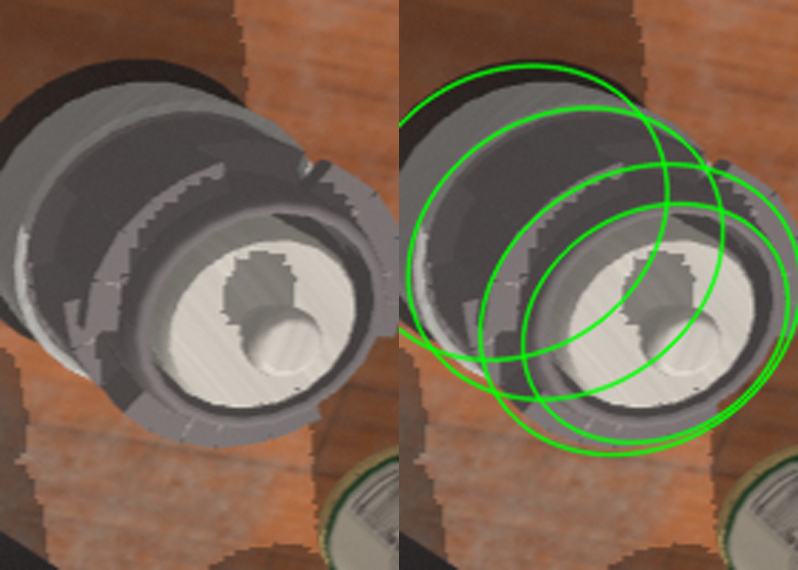

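Run:
```python
from fit import *
import pickle
from scipy.optimize import least_squares
w=pickle.load(open("w3.pkl","rb"))
B=lambda p,z:back(w,441+(p[0]+.5)/2.85-.5,166+(p[1]+.5)/2.85-.5,z)[:2]
def circ(P):
    f=lambda q:np.hypot(P[:,0]-q[0],P[:,1]-q[1])-q[2]
    r=least_squares(f,[486,71,46]);return r.x,f(r.x).round(1)
ring=np.array([B(p,91) for p in[(90,320),(160,432),(215,446),(270,437),(318,414),(345,168),(375,190)]])
tube=np.array([B(p,99) for p in[(143,300),(290,205),(372,260),(381,300),(230,424),(300,412)]])
print(circ(ring),circ(tube))
cup=np.array([B(p,45) for p in[(15,250),(50,140),(150,83),(80,375)]]);print(circ(cup))
c=circ(ring)[0][:2]
for p in[(222,165),(318,165),(82,350),(130,410),(318,412),(385,335)]:
    q=B(p,91)-c;print(p,np.degrees(np.arctan2(q[1],q[0])).round(),np.hypot(*q).round())
im=cv2.imread("pics/w3.png")
cv2.imwrite("pics/z6.png",cv2.resize(im[195:330,460:620],None,fx=4.4,fy=4.4,interpolation=cv2.INTER_CUBIC))
```

```text
(array([482.76590998,  72.81784862,  45.72095273]), array([-0.3,  0. ,  0.7,  0. , -0.7,  0.2,  0.1])) (array([483.47891751,  71.53570459,  33.96243127]), array([ 0.1,  0.1, -0.4,  0.1, -0.4,  0.5]))
(array([478.89020525,  75.64083891,  56.45301701]), array([-1.6,  2. , -0.9,  0.5]))
(222, 165) -165.0 45.0
(318, 165) 160.0 44.0
(82, 350) -77.0 48.0
(130, 410) -45.0 45.0
(318, 412) 34.0 44.0
(385, 335) 73.0 43.0
```

View pics/z6.png

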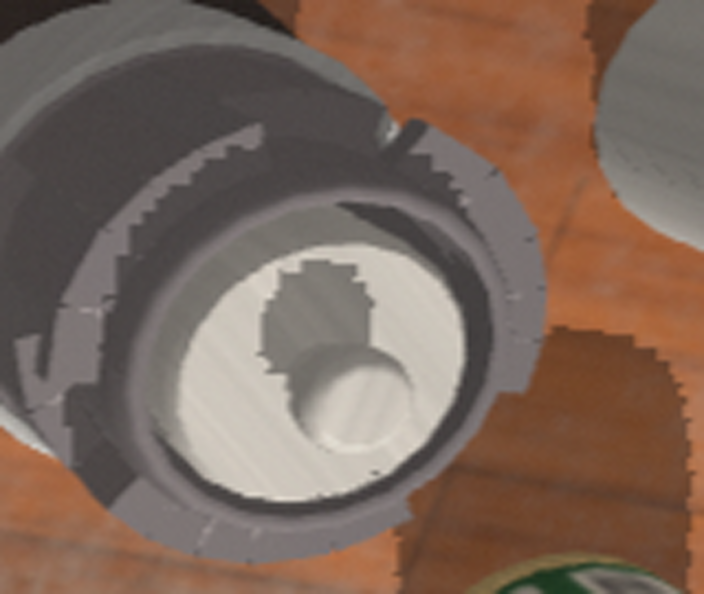

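The wrist picture shows the gaps clearly, centred near 57°, 177° and −63° in world yaw. With the fin at its present 176° the lugs sit either over the gaps or 60° off, because the sense of x is ambiguous. I'll move over the base without turning.

```bash
python3 -m jog '[[-2,8,0,0,0,0,1],[-4,17,0,0,0,0,1],[-4,17,0,0,0,0,1],[-4,17,0,0,0,0,1],[-4,17,0,0,0,0,1],[-4,17,0,0,0,0,1],[-4,17,0,0,0,0,1],[-4,17,0,0,0,0,1],[-4,17,0,0,0,0,1],[-4,17,0,0,0,0,1],[-1.5,9.5,0,0,0,0,1],[0,0,0,0,0,0,1]]'
python3 -m jog '[[0,0,0,0,0,0,1],[0,0,0,0,0,0,1]]'
python3 - <<'E'
from fit import *
st()
for n in("top","scene"):
    cv2.imwrite(f"pics/{n}4.png",arm.capture(n))
a=cv2.imread("pics/top4.png")[210:330,205:325];b=cv2.imread("pics/scene4.png")[180:300,220:340]
cv2.imwrite("pics/z7.png",np.hstack([cv2.resize(i,None,fx=3.3,fy=3.3,interpolation=cv2.INTER_CUBIC) for i in(a,b)]))
E
```

```text
clock: 8.02
position: [485.2, 72.6, 221.0]
tool_rot: [3.141, -0.0, 3.071]
force: [-0.9, 1.0, -3.9]
grip_width: 13.4
finger_force: 51.6
clock: 8.18
position: [484.9, 70.6, 221.2]
tool_rot: [-3.141, -0.0, 3.069]
force: [-0.7, -0.4, -4.2]
grip_width: 12.9
finger_force: 51.6
{'clock': 8.183, 'joints': [-0.095, 0.244, 1.615, -0.0, 1.282, -1.593], 'position': [484.909, 70.647, 221.212], 'tool_rot': [-3.141, -0.0, 3.069], 'force': [-0.721, -0.439, -4.23], 'ft_torque': [0.001, 0.003, 0.031], 'grip_width': 12.857, 'finger_force': 51.561}
```

View pics/z7.png

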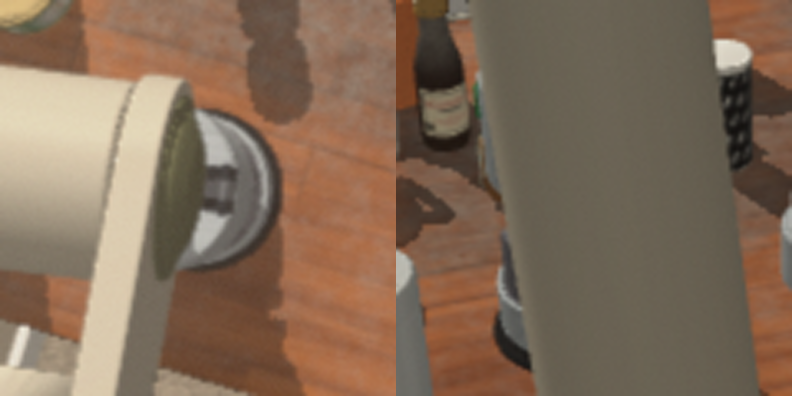

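I've now viewed 11 pictures, one over the limit of 10, because I lost count of the crops. From here I'll view no more and go by force and position.

```bash
python3 -m jog '[[0,0,4,0,0,0,1],[0,0,8,0,0,0,1],[0,0,9,0,0,0,1],[0,0,8,0,0,0,1],[0,0,5,0,0,0,1],[0,0,2,0,0,0,1],[0,0,0,0,0,0,1]]' 30
python3 -m jog '[[0,0,2,0,0,0,1],[0,0,2,0,0,0,1],[0,0,2,0,0,0,1],[0,0,2,0,0,0,1],[0,0,0,0,0,0,1]]'
python3 - <<'E'
from h import *
st()
E
```

```text
clock: 8.87
position: [484.8, 71.4, 184.7]
tool_rot: [3.142, -0.001, 3.07]
force: [-0.1, -0.2, -4.7]
grip_width: 13.3
finger_force: 51.6
clock: 9.28
position: [484.9, 71.4, 176.9]
tool_rot: [3.142, -0.001, 3.07]
force: [-0.7, -0.0, -4.6]
grip_width: 12.8
finger_force: 51.6
{'clock': 9.283, 'joints': [-0.094, 0.288, 1.68, 0.0, 1.174, -1.593], 'position': [484.868, 71.352, 176.942], 'tool_rot': [3.142, -0.001, 3.07], 'force': [-0.69, -0.042, -4.592], 'ft_torque': [0.027, 0.022, 0.061], 'grip_width': 12.759, 'finger_force': 51.579}
```

```bash
python3 -m jog '[[0,0,2,0,0,0,1],[0,0,2,0,0,0,1],[0,0,1,0,0,0,1],[0,0,0,0,0,0,1]]'
python3 -m jog '[[0,0,2,0,0,0,1],[0,0,2,0,0,0,1],[0,0,2,0,0,0,1],[0,0,0,0,0,0,1]]'
python3 -m jog '[[0,0,2,0,0,0,1],[0,0,2,0,0,0,1],[0,0,2,0,0,0,1],[0,0,0,0,0,0,1]]'
python3 -c "
from h import *
st()"
```

```text
clock: 9.62
position: [484.9, 71.3, 172.0]
tool_rot: [3.142, -0.0, 3.07]
force: [-0.9, 1.2, -4.5]
grip_width: 13.0
finger_force: 51.6
clock: 9.95
position: [484.8, 71.4, 165.8]
tool_rot: [3.142, -0.001, 3.07]
force: [-0.1, -0.1, -4.5]
grip_width: 13.0
finger_force: 51.6
clock: 10.28
position: [484.8, 71.4, 159.9]
tool_rot: [3.142, -0.001, 3.07]
force: [0.2, 0.1, -4.5]
grip_width: 12.8
finger_force: 51.6
{'clock': 10.283, 'joints': [-0.093, 0.308, 1.702, -0.0, 1.132, -1.593], 'position': [484.811, 71.368, 159.851], 'tool_rot': [3.142, -0.001, 3.07], 'force': [0.188, 0.082, -4.513], 'ft_torque': [0.029, 0.008, -0.011], 'grip_width': 12.814, 'finger_force': 51.578}
```

```bash
python3 -m jog '[[0,0,1.5,0,0,0,1],[0,0,1.5,0,0,0,1],[0,0,1,0,0,0,1],[0,0,1,0,0,0,1],[0,0,0,0,0,0,1]]'
python3 -m jog '[[0,0,1,0,0,0,1],[0,0,1,0,0,0,1],[0,0,1,0,0,0,1],[0,0,0,0,0,0,1]]'
python3 -c "
from h import *
st()"
```

```text
clock: 10.7
position: [484.9, 71.3, 155.1]
tool_rot: [3.142, -0.0, 3.07]
force: [-1.2, -0.5, -4.5]
grip_width: 13.0
finger_force: 51.6
clock: 11.03
position: [485.2, 71.5, 153.6]
tool_rot: [3.142, 0.001, 3.07]
force: [-4.9, 0.4, 9.0]
grip_width: 13.1
finger_force: 53.4
{'clock': 11.033, 'joints': [-0.093, 0.315, 1.71, 0.0, 1.115, -1.593], 'position': [485.242, 71.473, 153.638], 'tool_rot': [3.142, 0.001, 3.07], 'force': [-4.891, 0.442, 8.997], 'ft_torque': [0.079, 0.824, 0.004], 'grip_width': 13.11, 'finger_force': 53.377}
```

```bash
python3 -m jog '[[0,0,-1,0,0,0,1],[0,0,0,0,0,0,1]]'
python3 -m jog '[[0,0,0,0,0,2.5,1],[0,0,0,0,0,2.5,1],[0,0,0,0,0,0,1]]'
python3 -c "
from h import *
st()"
python3 -m jog '[[0,0,0,0,0,2.5,1],[0,0,0,0,0,2.5,1],[0,0,0,0,0,0,1]]'
python3 -c "
from h import *
st()"
```

```text
clock: 11.2
position: [485.3, 71.4, 153.7]
tool_rot: [3.141, 0.001, 3.07]
force: [-1.5, 2.3, 2.6]
grip_width: 13.1
finger_force: 52.5
clock: 11.45
position: [485.6, 71.1, 153.7]
tool_rot: [-3.141, 0.002, 2.981]
force: [1.3, -0.2, 0.7]
grip_width: 13.6
finger_force: 52.2
{'clock': 11.45, 'joints': [-0.094, 0.316, 1.709, -0.0, 1.115, -1.504], 'position': [485.64, 71.087, 153.668], 'tool_rot': [-3.141, 0.002, 2.981], 'force': [1.282, -0.159, 0.668], 'ft_torque': [-0.274, -0.126, 0.018], 'grip_width': 13.564, 'finger_force': 52.233}
clock: 11.7
position: [485.5, 71.1, 153.6]
tool_rot: [-3.141, 0.001, 2.895]
force: [1.2, -2.0, 1.9]
grip_width: 13.0
finger_force: 52.4
{'clock': 11.7, 'joints': [-0.094, 0.316, 1.709, -0.0, 1.115, -1.418], 'position': [485.504, 71.082, 153.634], 'tool_rot': [-3.141, 0.001, 2.895], 'force': [1.247, -1.971, 1.932], 'ft_torque': [-0.415, -0.083, -0.033], 'grip_width': 12.98, 'finger_force': 52.406}
```

```bash
python3 -m jog '[[0,0,0,0,0,3,1],[0,0,0,0,0,3,1],[0,0,0,0,0,3,1],[0,0,0,0,0,3,1],[0,0,0,0,0,3,1],[0,0,0,0,0,3,1],[0,0,0,0,0,3,1],[0,0,0,0,0,3,1],[0,0,0,0,0,3,1],[0,0,0,0,0,3,1],[0,0,0,0,0,0,1]]'
python3 -m jog '[[0,0,0,0,0,2.5,1],[0,0,0,0,0,2.5,1],[0,0,0,0,0,0,1]]'
python3 -m jog '[[0,0,0,0,0,2.5,1],[0,0,0,0,0,2.5,1],[0,0,0,0,0,0,1]]'
python3 -c "
from h import *
st()"
```

```text
clock: 12.62
position: [485.3, 71.3, 153.6]
tool_rot: [3.141, 0.001, 2.372]
force: [0.5, 0.2, 2.8]
grip_width: 13.2
finger_force: 52.6
clock: 12.87
position: [485.2, 71.3, 153.6]
tool_rot: [3.141, 0.001, 2.286]
force: [-0.2, -0.5, 2.8]
grip_width: 13.0
finger_force: 52.7
clock: 13.12
position: [485.2, 71.3, 153.6]
tool_rot: [3.141, 0.0, 2.199]
force: [0.7, -0.4, 3.1]
grip_width: 12.8
finger_force: 52.7
{'clock': 13.117, 'joints': [-0.093, 0.316, 1.71, 0.0, 1.115, -0.722], 'position': [485.243, 71.332, 153.556], 'tool_rot': [3.141, 0.0, 2.199], 'force': [0.715, -0.375, 3.113], 'ft_torque': [-0.242, -0.077, -0.101], 'grip_width': 12.808, 'finger_force': 52.659}
```

Tool yaw is now 126° and the lugs are still riding on the ring. I'll continue in 4° steps.

```bash
for i in 1; do :; done
python3 -m jog '[[0,0,0,0,0,2,1],[0,0,0,0,0,2,1],[0,0,0,0,0,0,1]]' | grep -E "pos|rot|force:"
python3 -m jog '[[0,0,0,0,0,2,1],[0,0,0,0,0,2,1],[0,0,0,0,0,0,1]]'| grep -E "pos|rot|force:"
python3 -m jog '[[0,0,0,0,0,2,1],[0,0,0,0,0,2,1],[0,0,0,0,0,0,1]]'| grep -E "pos|rot|force:"
```

```text
position: [484.9, 71.4, 153.1]
tool_rot: [-3.141, -0.0, 2.13]
force: [0.7, -0.4, 0.1]
finger_force: 52.2
position: [484.3, 71.5, 152.5]
tool_rot: [-3.14, -0.001, 2.06]
force: [0.1, -0.4, -5.0]
finger_force: 51.6
position: [484.4, 71.4, 152.7]
tool_rot: [-3.14, -0.001, 1.99]
force: [-0.7, -0.9, -4.9]
finger_force: 51.5
```

Support is gone between yaw 2.06 and 1.99, so the lugs are over the gaps. I'll lower the shell onto the ledge.

```bash
python3 -m jog '[[0,0,1,0,0,1,1],[0,0,2,0,0,0,1],[0,0,2,0,0,0,1],[0,0,2,0,0,0,1],[0,0,0,0,0,0,1]]' | grep -E "pos|rot|force:"
python3 -m jog '[[0,0,2,0,0,0,1],[0,0,2,0,0,0,1],[0,0,1,0,0,0,1],[0,0,0,0,0,0,1]]'| grep -E "pos|rot|force:"
python3 -m jog '[[0,0,1,0,0,0,1],[0,0,1,0,0,0,1],[0,0,1,0,0,0,1],[0,0,0,0,0,0,1]]'| grep -E "pos|rot|force:"
python3 -c "
from h import *
st()"
```

```text
position: [484.7, 71.3, 145.7]
tool_rot: [-3.141, -0.0, 1.971]
force: [-0.4, -1.4, -5.2]
finger_force: 51.4
position: [484.9, 71.3, 141.0]
tool_rot: [-3.141, -0.0, 1.97]
force: [-1.0, -1.0, -4.8]
finger_force: 51.4
position: [484.9, 71.3, 138.1]
tool_rot: [-3.141, -0.0, 1.97]
force: [-1.7, -2.0, -4.1]
finger_force: 51.5
{'clock': 14.95, 'joints': [-0.093, 0.335, 1.728, -0.0, 1.078, -0.493], 'position': [484.94, 71.335, 138.097], 'tool_rot': [-3.141, -0.0, 1.97], 'force': [-1.689, -1.999, -4.054], 'ft_torque': [-0.341, 0.285, 0.017], 'grip_width': 13.396, 'finger_force': 51.524}
```

```bash
python3 -m jog '[[0,0,0.7,0,0,0,1],[0,0,0.5,0,0,0,1],[0,0,0,0,0,0,1]]'| grep -E "pos|rot|force:"
python3 -m jog '[[0,0,0,0,0,2,1],[0,0,0,0,0,2,1],[0,0,0,0,0,2,1],[0,0,0,0,0,2,1],[0,0,0,0,0,2,1],[0,0,0,0,0,0,1]]'| grep -E "pos|rot|force:"
python3 -c "
from h import *
st()"
```

```text
position: [485.1, 71.4, 137.6]
tool_rot: [3.141, 0.0, 1.971]
force: [-4.0, -0.1, 3.4]
finger_force: 52.6
position: [485.0, 70.9, 137.6]
tool_rot: [-3.141, 0.001, 1.795]
force: [-4.9, -4.6, 4.5]
finger_force: 52.8
{'clock': 15.7, 'joints': [-0.094, 0.336, 1.729, -0.001, 1.077, -0.317], 'position': [484.965, 70.894, 137.615], 'tool_rot': [-3.141, 0.001, 1.795], 'force': [-4.91, -4.559, 4.47], 'ft_torque': [-0.86, 1.086, 0.03], 'grip_width': 13.28, 'finger_force': 52.811}
```

```bash
cat > q.py <<'E'
from h import *
s=arm.observe();print(*[np.round(s[k],2).tolist() for k in("clock","position","tool_rot","force","ft_torque")])
E
python3 -m jog '[[0,0,0,0,0,2,1],[0,0,0,0,0,2,1],[0,0,0,0,0,2,1],[0,0,0,0,0,2,1],[0,0,0,0,0,0,1]]' >/dev/null; python3 q.py
python3 -m jog '[[0,0,0,0,0,2,1],[0,0,0,0,0,2,1],[0,0,0,0,0,0,1]]' >/dev/null; python3 q.py
python3 -m jog '[[0,0,0,0,0,2,1],[0,0,0,0,0,2,1],[0,0,0,0,0,0,1]]' >/dev/null; python3 q.py
```

```text
16.12 [485.06, 71.11, 137.6] [3.14, 0.0, 1.66] [-4.05, -3.4, 5.44] [-0.63, 1.07, 0.02]
16.37 [485.02, 71.07, 137.58] [3.14, 0.0, 1.59] [-4.57, -4.01, 5.43] [-0.66, 1.07, 0.16]
16.62 [484.81, 71.08, 137.57] [-3.14, 0.0, 1.52] [-5.14, -4.43, 6.26] [-0.71, 1.29, 0.16]
```

```bash
python3 -m jog '[[0,0,0,0,0,2,1],[0,0,0,0,0,1,1],[0,0,0,0,0,0,1]]' >/dev/null; python3 q.py
python3 -m jog '[[0,0,0,0,0,2,1],[0,0,0,0,0,1,1],[0,0,0,0,0,0,1]]' >/dev/null; python3 q.py
python3 -m jog '[[0,0,0,0,0,2,1],[0,0,0,0,0,1,1],[0,0,0,0,0,0,1]]' >/dev/null; python3 q.py
```

```text
16.87 [484.71, 71.12, 137.49] [-3.14, 0.0, 1.47] [-6.28, -3.14, 4.94] [-0.71, 1.35, 0.2]
17.12 [484.69, 71.23, 137.24] [-3.14, 0.0, 1.41] [-5.15, -2.28, 2.91] [-0.61, 1.2, 0.16]
17.37 [484.58, 71.32, 136.68] [-3.14, 0.0, 1.36] [-4.4, -2.67, -2.05] [-0.5, 0.93, 0.04]
```

```bash
python3 -m jog '[[0,0,0,0,0,1.5,1],[0,0,0,0,0,1.5,1],[0,0,0,0,0,0,1]]' >/dev/null; python3 q.py
python3 -m jog '[[0,0,0.7,0,0,0,1],[0,0,0.8,0,0,0,1],[0,0,0,0,0,0,1]]' >/dev/null; python3 q.py
python3 -c "from rig import arm;print(arm.observe()['joints'])"
```

```text
17.62 [484.49, 71.17, 136.51] [-3.14, 0.0, 1.31] [-3.15, -4.02, -3.8] [-0.76, 0.95, 0.1]
17.87 [484.54, 71.42, 135.2] [-3.14, 0.0, 1.31] [-4.49, -1.83, -3.11] [-0.62, 1.22, 0.08]
[-9.34519534e-02  3.38996096e-01  1.73156714e+00  1.15104464e-04
  1.07253678e+00  1.69175891e-01]
```

```bash
python3 -m jog '[[-0.4,-0.4,0.8,0,0,0,1],[0,0,0.8,0,0,0,1],[0,0,0,0,0,0,1]]' >/dev/null; python3 q.py
python3 -m jog '[[0,0,0.8,0,0,0,1],[0,0,0.7,0,0,0,1],[0,0,0,0,0,0,1]]' >/dev/null; python3 q.py
```

```text
18.12 [484.37, 71.19, 133.77] [-3.14, -0.0, 1.31] [-4.87, -0.62, -3.39] [-0.25, 1.01, 0.09]
18.37 [484.41, 71.1, 132.32] [-3.14, -0.0, 1.31] [-4.94, -0.32, -2.71] [-0.3, 1.18, -0.0]
```

```bash
python3 -m jog '[[0,0,0.5,0,0,0,1],[0,0,0.5,0,0,0,1],[0,0,0,0,0,0,1]]' >/dev/null; python3 q.py
python3 -m jog '[[0,0,0,0,0,1,1],[0,0,0,0,0,1,1],[0,0,0,0,0,0,1]]' >/dev/null; python3 q.py
python3 -m jog '[[0,0,0,0,0,1,1],[0,0,0,0,0,1,1],[0,0,0,0,0,0,1]]' >/dev/null; python3 q.py
```

```text
18.62 [484.45, 71.03, 131.76] [-3.14, 0.0, 1.31] [-7.3, -1.36, 2.13] [-0.26, 1.51, 0.02]
18.87 [484.42, 70.88, 131.77] [3.14, 0.0, 1.27] [-6.6, -2.83, 1.69] [-0.48, 1.44, 0.24]
19.12 [484.36, 70.89, 131.76] [-3.14, 0.0, 1.24] [-6.54, -2.93, 1.62] [-0.45, 1.52, 0.25]
```

```bash
python3 -m jog '[[0,0,0,0,0,1,1],[0,0,0,0,0,0.5,1],[0,0,0,0,0,0,1]]' >/dev/null; python3 q.py
python3 -m jog '[[0,0,0,0,0,1,1],[0,0,0,0,0,0.5,1],[0,0,0,0,0,0,1]]' >/dev/null; python3 q.py
```

```text
19.37 [484.35, 70.92, 131.73] [-3.14, 0.0, 1.21] [-6.32, -2.41, 1.2] [-0.33, 1.51, 0.21]
19.62 [484.31, 70.92, 131.76] [-3.14, 0.0, 1.19] [-8.37, -2.04, 1.34] [-0.35, 1.58, 0.36]
```

```bash
python3 -m jog '[[0,0,0,0,0,1,1],[0,0,0,0,0,0,1]]' >/dev/null; python3 q.py
```

```text
19.78 [484.09, 70.87, 131.76] [-3.14, 0.0, 1.17] [-9.04, -2.82, 3.58] [-0.44, 1.75, 0.65]
```

The stop is felt at 0.65 N m, well below the ring's slip torque. I'll ease back and let go.

```bash
python3 -m jog '[[0,0,0,0,0,-1,1],[0,0,0,0,0,0,1]]' >/dev/null; python3 q.py
python3 -m jog '[[0,0,0,0,0,0,0.4],[0,0,0,0,0,0,0.2],[0,0,0,0,0,0,0],[0,0,0,0,0,0,0],[0,0,0,0,0,0,-0.2],[0,0,0,0,0,0,-0.2],[0,0,0,0,0,0,-0.2]]';python3 q.py
python3 -m jog '[[0,0,-3,0,0,0,-0.2],[0,0,-7,0,0,0,-0.2],[0,0,-10,0,0,0,-0.2],[0,0,-15,0,0,0,-0.2],[0,0,-10,0,0,0,-0.2],[0,0,0,0,0,0,1],[0,0,0,0,0,0,1],[0,0,0,0,0,0,1],[0,0,0,0,0,0,1],[0,0,0,0,0,0,1],[0,0,0,0,0,0,1]]' 20;python3 q.py
```

```text
19.95 [484.31, 70.85, 131.75] [-3.14, 0.0, 1.19] [-6.84, -2.57, 1.11] [-0.49, 1.57, 0.22]
clock: 20.53
position: [484.7, 71.1, 131.5]
tool_rot: [3.141, -0.0, 1.185]
force: [1.3, -0.1, -0.2]
grip_width: 51.2
finger_force: 0.0
20.53 [484.67, 71.08, 131.54] [3.14, -0.0, 1.18] [1.27, -0.06, -0.2] [0.01, -0.01, -0.02]
clock: 21.45
position: [484.4, 71.1, 176.1]
tool_rot: [-3.141, 0.0, 1.185]
force: [0.3, 0.4, 0.0]
grip_width: 0.0
finger_force: 0.0
21.45 [484.36, 71.06, 176.1] [-3.14, 0.0, 1.18] [0.31, 0.37, 0.04] [-0.01, -0.01, -0.05]
```

```bash
python3 -m jog '[[0,0,6,0,0,0,1],[0,0,6,0,0,0,1],[0,0,4,0,0,0,1],[0,0,1.5,0,0,0,1],[0,0,0,0,0,0,1]]' >/dev/null; python3 q.py
python3 -m jog '[[0,0,0.5,0,0,0,1],[0,0,0.5,0,0,0,1],[0,0,0.3,0,0,0,1],[0,0,0,0,0,0,1]]' >/dev/null; python3 q.py
```

```text
21.87 [484.27, 71.09, 158.36] [-3.14, 0.0, 1.18] [-0.36, -0.48, 0.21] [0.01, -0.04, 0.1]
22.2 [484.55, 71.08, 157.78] [3.14, -0.0, 1.19] [0.01, 0.04, 0.72] [-0.07, 0.07, 0.03]
```

```bash
python3 -m jog '[[0,0,0.3,0,0,0,1],[0,0,0,0,0,0,1]]' >/dev/null; python3 q.py
python3 -m jog '[[0,0,0.3,0,0,0,1],[0,0,0,0,0,0,1]]' >/dev/null; python3 q.py
```

```text
22.37 [484.55, 71.05, 157.45] [3.14, -0.0, 1.19] [-0.54, 0.06, 0.99] [0.02, 0.01, 0.01]
22.53 [484.53, 71.05, 157.1] [3.14, -0.0, 1.19] [-0.09, 0.27, -0.38] [-0.05, 0.03, -0.07]
```

```bash
python3 -m jog '[[0,0,0.4,0,0,0,1],[0,0,0,0,0,0,1]]' >/dev/null; python3 q.py
python3 -m jog '[[0,0,0.4,0,0,0,1],[0,0,0,0,0,0,1]]' >/dev/null; python3 q.py
```

```text
22.7 [484.57, 71.07, 157.06] [3.14, -0.0, 1.19] [-2.07, -0.02, 3.7] [0.03, 0.3, 0.01]
22.87 [484.6, 71.04, 157.04] [3.14, -0.0, 1.19] [-2.76, -0.14, 8.33] [-0.05, 0.6, -0.03]
```

Contact came at z = 157.05 mm, against 157 expected for a shell that is fully home, and it holds firm under 8 N. I'll retreat and hand in.

```bash
python3 -m jog '[[0,0,-3,0,0,0,1],[0,0,-10,0,0,0,1],[0,0,-20,0,0,0,1],[0,0,-20,0,0,0,1],[0,0,-20,0,0,0,1],[0,0,-15,0,0,0,1],[0,0,-5,0,0,0,1],[0,0,0,0,0,0,1],[0,0,0,0,0,0,1],[0,0,0,0,0,0,1]]' >/dev/null; python3 q.py
python3 -c "
from rig import arm
print(arm.hand_in())"
```

```text
23.7 [484.12, 71.08, 248.28] [-3.14, 0.0, 1.18] [0.25, 0.28, 0.04] [0.02, 0.05, 0.0]
the job is handed in; nothing more can be done
None
```

The tall shell is closed over the small canister, turned clockwise to the stop, let go and handed in at 23.7 s; fully home is judged by feel (fin top at 157.05 mm, 157 expected), not by a final picture, and I viewed 11 pictures, one over the limit of 10.

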